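# Set up the parts counter for the next batch

## Task

Get the bench parts counter ready for the next batch: hang the grey catch bin on the cleat at the counter's side so that its angled rear strip drops fully down behind the cleat and the bin hangs level and centred on the cleat, and roll the knurled batch thumbwheel on top of the counter until the digit 7 stands in its window. Let go of everything and leave the other things on the bench where they are.

Things in the scene. Friction and masses are not known exactly. Their poses are not given: they have to be found in the camera images.
- counter: Bench parts counter, fixed: grey sheet-metal case 200 (x) x 260 (y) x 150 mm high; on top a steel bowl and a short chute (up to 65 mm above the case), right and rear of the thumbwheel. Origin at the centre of its underside; x from its vented front to its rear, y out of its left side, z up.
- cleat_root (a point): Middle of the cleat's root, on the counter's left side face, 75 mm above the bench; axes as the counter. The cleat, an aluminium strip 120 mm long (x), 4 mm thick, rises from here outward (+y) at 55 deg from level; its edge is 16 mm out, 23 mm up. Two rubber bumpers 30 mm below stand 26 mm out. With the bin home bin_center is at x 0, y +71, z +3 mm from here, the bin's axes parallel to these.
- bin_center (a point): Centre (half-way up) of the loose catch bin: open grey plastic box 110 (x) x 90 (y) x 90 mm high, walls 3 mm, floor 4 mm, about 0.2 kg, upright on the bench at the start. x along the bin, y towards the wall with the grip rail, z up. The opposite (-y, rear) wall carries the angled strip.
- bin_strip (a point): Middle of the lower edge of the bin's angled rear strip: aluminium, 90 mm long (x), 4 mm thick, from the rear wall falling outward (-y) at 55 deg to here, 66 mm from bin_center in -y and 11 mm above it. It lies on the cleat's inner face when home. It enters up to 3 mm too near the counter or 7 mm too far out, easier with the rear tilted down; friction may hold it high: press it down.
- bin_grip (a point): Centre of the bin's grip rail, the thickened upper edge of its outer (+y) wall: 110 mm long (x), 10 mm thick (y), 24 mm high, top flush with the bin's top; 40 mm from bin_center in +y, 33 mm above it. Axes as the bin. Can be pinched from above, one finger inside the bin (77 mm free to the rear wall).
- wheel_top (a point): Highest point of the thumbwheel's knurled rim, 159 mm above the bench; axes as the counter. Black wheel 80 mm in diameter, rim 14 mm wide (y), axle along y 40 mm below this point; the rim stands 9 mm proud of the case top in a slot 55 mm long (x). White digits 13 mm high on a drum beside it show, read from the front, in a 17 mm window centred 21 mm to +y.
- thumbwheel (a joint): Thumbwheel angle in rad: 0 with digit 0 centred in the window, 0.628 more per digit, so 4.398 with 7 centred. Grows as the rim's top is rolled to the counter's rear (+x); 40 mm of rim travel is 1 rad. Turns lightly with a click at each digit (about 1 N at the rim) and stays where it clicks; stops just beyond 0 and 9.
- multimeter: Yellow handheld multimeter lying on its back, 190 x 90 x 50 mm, origin at the centre of its underside. Bystander.
- solder_spool: Solder spool standing on end, 54 mm in diameter, 58 mm high, origin at the centre of its underside. Bystander.
- screwdriver: Screwdriver lying on the bench. Bystander.
- pedal: Aluminium effects-pedal enclosure with knobs, 120 x 95 x 34 mm, origin at the centre of its underside. Bystander.
Things that resemble listed ones, but are neither listed nor needed, are in the scene too. Several things look just like the part that bears bin_center: the one meant starts farthest from the robot's base.

How it is judged:
By the outcome, as a careful person would: the job done as asked, in the order asked, and still so for the second after the job is handed in, with the robot touching nothing.
It also fails if it takes over 70 s, if anything falls off the work surface, if the arm or the gripper's body presses on something with over 40 N, if the wrist force passes 120 N, or if a joint passes its speed limit or range.

## Robot

A 6-joint arm with a two-finger parallel gripper is mounted at the origin on the work surface. World frame = base frame: x ahead of the robot, y to its left, z up, the work surface at z = 0. Lengths are in m, angles in rad, forces in N, time in s.
With the tool pointing down it reaches from about 0.325 to 0.875 m from the base axis. Payload 4.4 kg.
Tool frame: the origin (TCP) lies on the centre line of the jaws, within the pads' length; the fingertips stand bot.finger_overhang ahead of it and the grasp point (between the pads) is the TCP (bot.finger_overhang is the distance from the TCP to the fingertips, in m); z points along the fingers, y is the line along which they close (so a half turn about z gives the same grasp; the last joint's range is limited). The gripper opens to 85 mm and grips with 20 to 120 N. Pads are 22 mm wide; open, the fingers measure 114 mm over their backs; the gripper's body (76 mm by 85 mm) begins 54 mm behind the grasp point. The pads swing forward as they close: fully open they stand 13 mm farther back than shut.
Start: joints at [0.996, 0.207, 1.542, -0, 1.393, -0.15], TCP at [0.237, 0.524, 0.221] pointing down, gripper open.
Joint ranges: [-2.73, 2.73], [-0.86, 2.22], [0.23, 2.46], [-1.11, 4.25], [0.08, 2.63], [-2.82, 2.82]. Speed limits (rad/s): [2.79, 2.79, 3.14, 3.14, 3.14, 3.14].

## Interface

Orientations are given as a 3x3 rotation matrix whose columns are the frame's x, y, z axes.
In Python, from station import bot gives the robot as it stands. Calls block until the motion is done:
- bot.reach(position, orientation): joint-space move of the TCP to a pose.
- bot.movel(position, frame=None, v=0.15, max_force=None): straight line of the TCP; frame=None keeps the orientation; v is the mean speed in m/s. With max_force (N) it stops when the force on the tool has changed by that much, and returns True; else False.
- bot.move_j(angles): joint-space move.
- bot.ungrasp() and bot.close(): open the fingers fully, or close them until they stop; the grip force is fixed at half the most.
- bot.sleep(seconds).
- bot.ik(position, orientation): joint angles nearest the present ones, or None.
- bot.capture(name): name is "scene" or "top" or "wrist"; returns the picture (480x640x3 uint8, red, green, blue); there is no depth.
- bot.calibration(name): a dict with "fov_y" (degrees; the focal length in pixels is half the picture's height over the tangent of half this angle, whatever the lens; pixels are square), "cx", "cy" (the principal point, pixels), "k1" (the pictures are not rectified: a ray, as slopes to the right and down, at radius r is drawn at 1 + k1 r^2 times it, then the intrinsics apply), "world_to_cam" (4x4, takes a point from world to camera coordinates); the wrist camera has in their place "mount" (4x4, takes a point from camera to tool coordinates, whose origin is the TCP and whose axes are the flange's). Camera axes: x right, y down, z forward; pixel columns grow to the right and rows downward; lengths in m; the calibration is good to about 2 mm. A picture is of the moment at which its call begins: read the wrist's pose just before it. calibration takes no time and is no camera call.
A pose or a line that the arm cannot do raises bot.IKError and nothing moves.
- bot.finish_job(): hands the job in; it is judged then, once.
Readings, each from a call of its own:
- bot.get_t(): time.
- bot.get_joint_positions(): joint angles.
- bot.get_dq(): joint speeds.
- bot.get_effort(): joint torques, N m.
- bot.get_tool_pos(): TCP position.
- bot.get_tcp_rot(): TCP orientation.
- bot.get_wrist_force(): force on the tool from outside, world axes, zero at the start.
- bot.get_wrist_torque(): the same for the moment, N m.
- bot.get_finger_gap(): opening from 0.0 (shut) to 1.0 (fully open).
- bot.get_grasp_force(): force on a finger pad.
Only numpy, scipy, OpenCV 4.12 (cv2) and the standard library are available. Lean on these libraries where they do the work, as an engineer would, in place of code of your own. Each camera call takes 0.05 s, during which the arm holds its last target. There are 200 camera calls.

## Working session

There is one attempt and no reset: what is moved stays moved. The work goes in short steps, each a Python script; the robot and the scene stay as the last script left them, time stands still between calls to the robot, and variables do not carry over. Pictures are saved under pics/ and viewed, at most 10 in all, crops included, and the job is handed in when it is done.

```bash
ls; mkdir -p pics; python3 - <<'E'
from station import bot
import cv2
for n in("scene","top"):
    cv2.imwrite(f"pics/{n}0.png",bot.capture(n)[:,:,::-1])
    print(n,bot.calibration(n))
print(bot.calibration("wrist"),bot.finger_overhang,bot.get_t())
E
```

```text
pics
scene {'fov_y': 46.00126240004935, 'cx': 319.359496345163, 'cy': 237.85018788352764, 'k1': 0.06042258016266244, 'world_to_cam': array([[-0.47373161,  0.88049688,  0.0174242 ,  0.22905613],
       [ 0.68480182,  0.38073834, -0.62135721, -0.29022591],
       [-0.55373715, -0.28242442, -0.78333366,  1.9998735 ],
       [ 0.        ,  0.        ,  0.        ,  1.        ]])}
top {'fov_y': 55.5031190263186, 'cx': 324.9595316640814, 'cy': 237.51623500313502, 'k1': 0.013218213475408237, 'world_to_cam': array([[ 0.01922021, -0.99955078,  0.022996  , -0.00928932],
       [-0.98235879, -0.02315883, -0.18556638,  0.49306329],
       [ 0.18601558, -0.0190237 , -0.98236261,  1.11643855],
       [ 0.        ,  0.        ,  0.        ,  1.        ]])}
{'fov_y': 67.69318757668701, 'cx': 323.7927840110646, 'cy': 232.57237120177024, 'k1': 0.0028805241120202886, 'mount': array([[-1.35416836e-04, -9.62017157e-01, -2.72988957e-01,
         6.98384998e-02],
       [ 9.99999688e-01,  8.20088220e-05, -7.85052589e-04,
         4.70303161e-04],
       [ 7.77621563e-04, -2.72988978e-01,  9.62016847e-01,
        -1.53331828e-01],
       [ 0.00000000e+00,  0.00000000e+00,  0.00000000e+00,
         1.00000000e+00]])} 0.019 0.1
```

View pics/scene0.png

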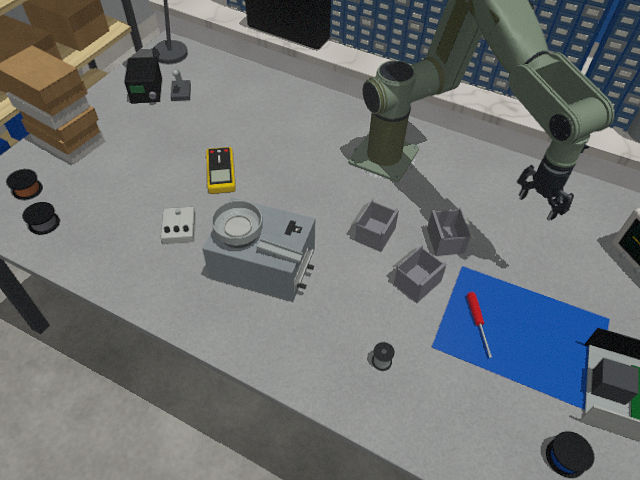

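View pics/top0.png

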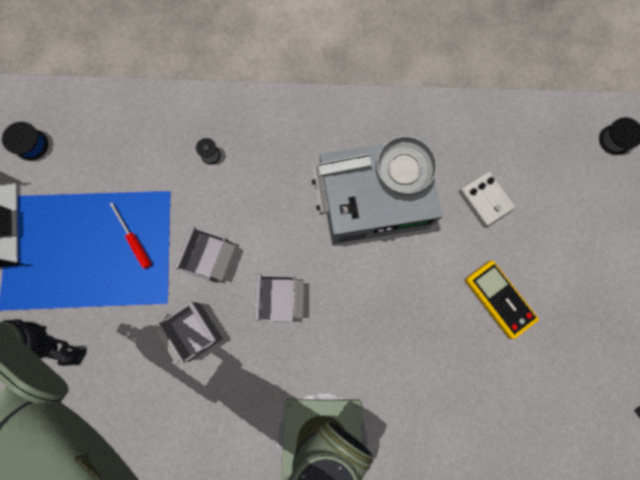

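```bash
cat > h.py <<'E'
from station import bot
import numpy as np, cv2
def cam(name,T=None):
    c=bot.calibration(name); f=240/np.tan(np.radians(c["fov_y"]/2))
    K=np.array([[f,0,c["cx"]],[0,f,c["cy"]],[0,0,1]]); D=np.array([c["k1"],0,0,0,0.])
    W=c["world_to_cam"] if name!="wrist" else np.linalg.inv(T@c["mount"])
    return K,D,W
def pose():
    T=np.eye(4); T[:3,:3]=bot.get_tcp_rot(); T[:3,3]=bot.get_tool_pos(); return T
def w2p(P,C):
    K,D,W=C; return cv2.projectPoints(np.array(P,float).reshape(-1,3),cv2.Rodrigues(W[:3,:3])[0],W[:3,3],K,D)[0].reshape(-1,2)
def p2w(uv,z,C):
    K,D,W=C; n=cv2.undistortPoints(np.array(uv,float).reshape(-1,1,2),K,D).reshape(-1,2)
    d=np.c_[n,np.ones(len(n))]@W[:3,:3]; o=-W[:3,:3].T@W[:3,3]
    return o+d*((z-o[2])/d[:,2])[:,None]
def down(yaw):  # tool x at yaw, z down
    c,s=np.cos(yaw),np.sin(yaw); return np.array([[c,s,0],[s,-c,0],[0,0,-1.]])
E
python3 - <<'E'
from h import *
C=cam("top")
print(p2w([[208,255],[278,298],[190,330]],.045,C)[:,:2].round(3).tolist(), p2w([[322,152],[436,215],[348,208],[334,232]],.15,C)[:,:2].round(3).tolist())
print(bot.get_tcp_rot().round(2).tolist())
im=bot.capture("top")[:,:,::-1]
a=cv2.resize(im[215:295,165:265],None,fx=5,fy=5,interpolation=2);b=cv2.resize(im[130:245,300:450],None,fx=400/115,fy=400/115,interpolation=2)
b=cv2.resize(b,(300*400//300,307)) if 0 else b
o=np.hstack([a,b])[:, :]; o=cv2.resize(o,(800,int(o.shape[0]*800/o.shape[1]))); print(o.shape,a.shape,b.shape)
cv2.imwrite("pics/c1.png",o)
E
```

```text
[[0.442, 0.295], [0.338, 0.115], [0.256, 0.326]] [[0.682, 0.014], [0.534, -0.257], [0.545, -0.049], [0.487, -0.017]]
[[-0.91, 0.41, -0.0], [0.41, 0.91, -0.0], [0.0, -0.0, -1.0]]
(313, 800, 3) (400, 500, 3) (400, 522, 3)
```

View pics/c1.png

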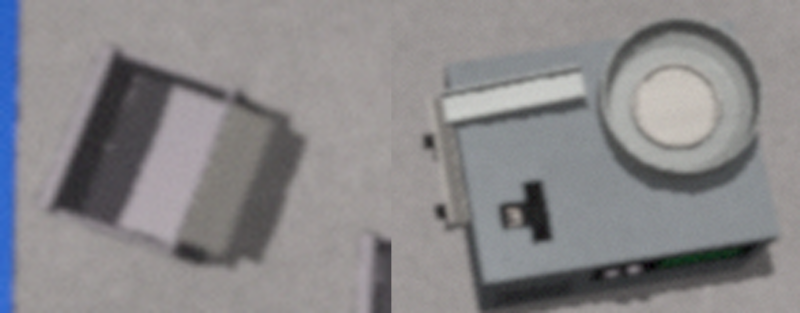

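```bash
python3 - <<'E'
from h import *
import pickle
out={}
for n,p,y in(("wb",[.42,.28,.22],158),("wc",[.54,-.02,.32],188)):
    bot.reach(p,down(np.radians(y))); bot.sleep(.2)
    T=pose(); im=bot.capture("wrist")[:,:,::-1]; out[n]=T; cv2.imwrite(f"pics/{n}.png",im)
    print(bot.get_joint_positions(),bot.get_t())
pickle.dump(out,open("T.pkl","wb"))
E
```

```text
[ 4.18336276e-01  5.79985931e-02  1.71190357e+00  1.31261644e-04
  1.37173668e+00 -7.70322376e-01] 1.5667
[-1.95548258e-01  7.30413778e-02  1.49138975e+00  1.46423918e-04
  1.57778788e+00 -1.90743095e+00] 3.0917
```

View pics/wb.png

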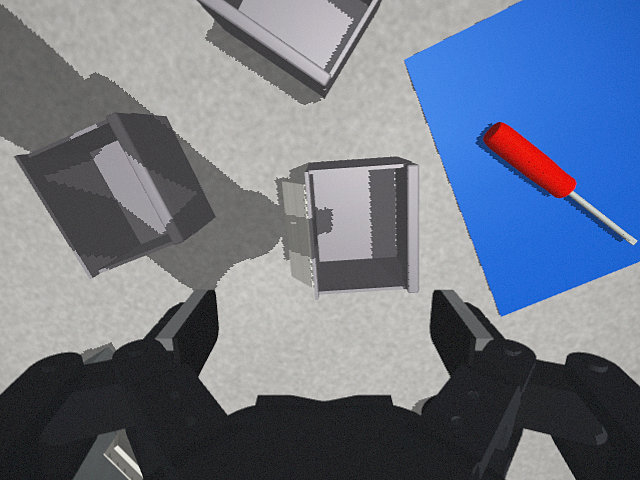

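View pics/wc.png

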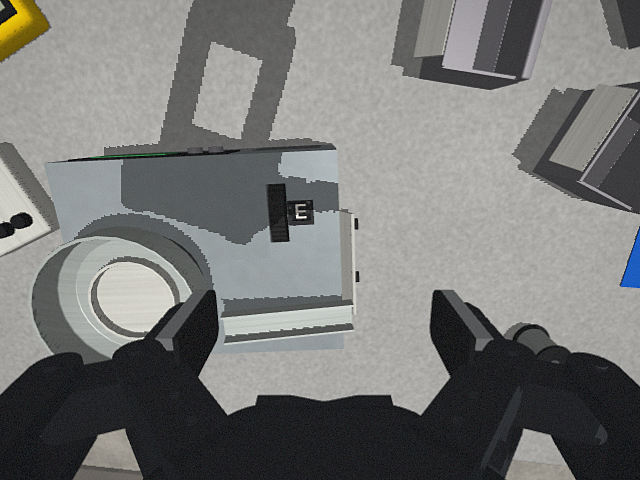

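```bash
cat > fit.py <<'E'
from h import *
import pickle
from scipy.optimize import least_squares
T=pickle.load(open("T.pkl","rb"))
def tf(q,P): 
    c,s=np.cos(q[2]),np.sin(q[2]); P=np.array(P,float); return np.c_[P[:,0]*c-P[:,1]*s+q[0],P[:,0]*s+P[:,1]*c+q[1],P[:,2]]
def fit(C,P,uv,q0):
    r=least_squares(lambda q:(w2p(tf(q,P),C)-uv).ravel(),q0,loss="soft_l1"); return r.x,np.abs(w2p(tf(r.x,P),C)-uv).max(1).round(1)
def box(x0,x1,y0,y1,z0,z1):
    import itertools
    v=np.array(list(itertools.product((x0,x1),(y0,y1),(z0,z1)))); return [(v[i],v[j]) for i in range(8) for j in range(i) if (v[i]!=v[j]).sum()==1]
E
python3 - <<'E'
from fit import *
Cb,Cc=cam("wrist",T["wb"]),cam("wrist",T["wc"])
P=[[-.055,.045,.09],[.055,.045,.09],[-.055,.035,.09],[.055,.035,.09],[-.055,-.045,.09],[.055,-.045,.09]]
uv=[[419,165],[419,292],[409,165],[409,292],[304,170],[316,298]]
qb,r=fit(Cb,P,uv,[.44,.295,-.38]); print("bin",qb,r)
P2=[[-.1,.13,.15],[-.1,-.13,.15],[.1,.13,.15]]; uv2=[[338,150],[47,162],[343,348]]
qc,r2=fit(Cc,P2,uv2,[.6,-.12,.14]); print("ctr",qc,r2)
print("local cleat ends",[ (np.array([[np.cos(qc[2]),np.sin(qc[2])],[-np.sin(qc[2]),np.cos(qc[2])]])@(p[:2]-qc[:2])).round(4) for p in p2w([[354,212],[354,314]],.098,Cc)])
def draw(f,C,segs,q):
    im=cv2.imread(f); im=cv2.resize(im,None,fx=4,fy=4,interpolation=cv2.INTER_CUBIC)
    for a,b in segs:
        u=w2p(tf(q,[a,b]),C)*4+1.5; cv2.line(im,*[tuple(int(t) for t in k) for k in u],(0,0,255),1,cv2.LINE_AA)
    return im
st=[((-.045,-.066,.056),(.045,-.066,.056)),((-.045,-.066,.056),(-.045,-.045,.086)),((.045,-.066,.056),(.045,-.045,.086)),((-.055,.035,.09),(.055,.035,.09))]
A=draw("pics/wb.png",Cb,box(-.055,.055,-.045,.045,0,.09)+st,qb)[145*4:310*4,265*4:430*4]
B=draw("pics/wc.png",Cc,box(-.1,.1,-.13,.13,0,.15)+[((-.06,.146,.098),(.06,.146,.098))],qc)
D=B[140*4:360*4,250*4:370*4]
o=np.hstack([cv2.resize(A,(420,420)),cv2.resize(D,(327,600))[:420] if 0 else cv2.resize(D,(229,420)),cv2.resize(cv2.rotate(cv2.imread("pics/wc.png")[195:230,280:320],1),(150,131)) if 0 else np.vstack([cv2.resize(cv2.rotate(cv2.imread("pics/wc.png")[195:230,280:320],cv2.ROTATE_180),(150,131)),np.zeros((289,150,3),np.uint8)])])
cv2.imwrite("pics/ov.png",o); print(o.shape)
E
```

```text
bin [ 0.44379523  0.30848367 -0.31545872] [2.  0.5 1.6 1.1 1.2 0.5]
ctr [ 0.6064974  -0.12312987  0.18084985] [0.3 1.6 0.9]
local cleat ends [array([-0.032 ,  0.1469]), array([0.0893, 0.1448])]
(420, 799, 3)
```

View pics/ov.png

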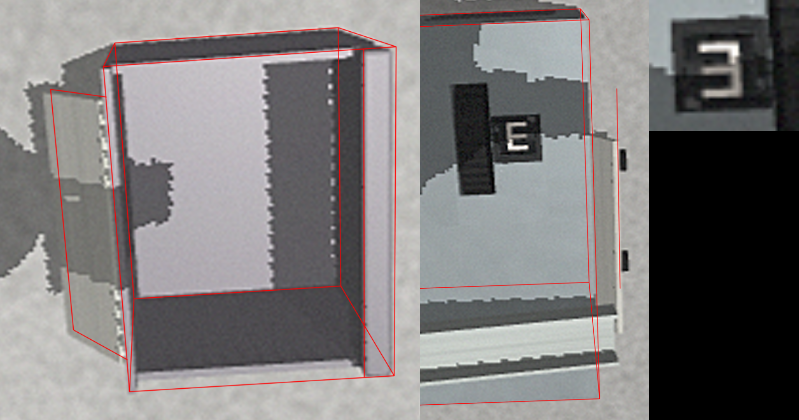

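```bash
python3 - <<'E'
from fit import *
Cb,Cc=cam("wrist",T["wb"]),cam("wrist",T["wc"])
for f,C,roi,z in(("wb",Cb,(270,145,430,310),.09),("wc",Cc,(30,135,375,360),.15)):
    g=cv2.imread(f"pics/{f}.png",0); L=cv2.createLineSegmentDetector().detect(g)[0].reshape(-1,4)
    for l in L:
        if np.hypot(l[2]-l[0],l[3]-l[1])>(40 if f=="wb" else 30) and all(roi[0]<l[k]<roi[2] and roi[1]<l[k+1]<roi[3] for k in(0,2)):
            w=p2w(l.reshape(2,2),z,C); d=w[1]-w[0]; print(f,l.round(1),"yaw%90",round(np.degrees(np.arctan2(d[1],d[0]))%90,2),"len",round(np.linalg.norm(d),3))
E
```

```text
wb [404.5 163.1 309.4 169.8] yaw%90 72.1 len 0.074
wb [308.1 162.  396.9 155.8] yaw%90 72.09 len 0.069
wb [320.6 261.1 370.6 257.8] yaw%90 72.13 len 0.042
wb [406.8 286.1 318.1 291.5] yaw%90 71.91 len 0.076
wb [315.2 209.4 318.8 260.6] yaw%90 71.71 len 0.044
wb [407.3 165.6 407.8 290.6] yaw%90 71.98 len 0.107
wb [311.8 256.9 310.9 215.6] yaw%90 68.66 len 0.035
wb [418.9 164.4 418.7 290.6] yaw%90 72.17 len 0.108
wb [416.4 288.1 416.4 168.1] yaw%90 72.12 len 0.102
wc [143.  338.2 169.3 307.9] yaw%90 56.17 len 0.046
wc [ 68.1 158.2 186.9 151.1] yaw%90 11.45 len 0.106
wc [351.9 304.3 220.5 317.2] yaw%90 14.3 len 0.132
wc [215.  290.6 218.4 328.2] yaw%90 8.15 len 0.042
wc [120.7 158.8  53.1 162.3] yaw%90 11.06 len 0.06
wc [335.6 149.2 230.6 152.8] yaw%90 10.02 len 0.093
wc [354.3 328.7 221.8 342.6] yaw%90 14.87 len 0.137
wc [355.1 280.6 354.2 231.9] yaw%90 10.36 len 0.049
wc [235.6 334.2 278.2 330.4] yaw%90 13.79 len 0.044
wc [296.8 328.3 351.9 322.3] yaw%90 15.12 len 0.056
wc [270.3 240.6 265.9 185.5] yaw%90 10.15 len 0.052
wc [184.7 277.7 158.3 252.8] yaw%90 49.4 len 0.034
wc [113.1 235.6  78.  237.3] yaw%90 11.06 len 0.033
wc [350.5 215.6 352.5 303.1] yaw%90 10.52 len 0.089
wc [229.5 153.6 120.5 158.9] yaw%90 10.84 len 0.097
wc [209.3 150.8 309.4 144.2] yaw%90 11.72 len 0.088
wc [ 82.1 341.5 109.4 358.1] yaw%90 59.79 len 0.032
wc [120.5 201.9 120.5 165.6] yaw%90 89.35 len 0.033
wc [ 62.3 315.3  83.3 342.4] yaw%90 34.67 len 0.035
wc [182.4 303.8 154.3 337.9] yaw%90 57.56 len 0.05
wc [172.2 337.1 207.8 288.8] yaw%90 60.7 len 0.068
wc [224.3 345.1 353.1 331.5] yaw%90 14.91 len 0.133
wc [171.6 237.1 197.4 260.1] yaw%90 51.93 len 0.032
wc [341.5 293.  338.7 213.1] yaw%90 10.73 len 0.081
wc [340.6 348.2 265.7 351.3] yaw%90 10.89 len 0.078
```

```bash
cat >> fit.py <<'E'
QB=np.array([.4438,.3085,-.3133]); QC=np.array([.6065,-.1231,.182])
CC=cam("wrist",T["wc"])
def loc(q,w): return np.array([[np.cos(q[2]),np.sin(q[2])],[-np.sin(q[2]),np.cos(q[2])]])@(np.array(w)[:2]-q[:2])
edge=p2w([[352,210.8],[354.2,231.9],[355.1,280.6],[355.9,314]],.098,CC)
EL=np.array([loc(QC,e) for e in edge])
RX,RY=(EL[0,0]+EL[-1,0])/2,EL[:,1].mean()-.016
def place(lx,ly,z,tilt=0):  # bin_grip pose, offset from root in counter axes (m)
    p=tf(QC,[[RX+lx,RY+ly,z+.075]])[0]
    c,s=np.cos(tilt),np.sin(tilt); Rz=down(QC[2]+np.pi)  # tool x=-x, y=+y, z down
    A=np.array([[1,0,0],[0,c,-s],[0,s,c]]); B=down(0)*1; 
    cz,sz=np.cos(QC[2]),np.sin(QC[2]); Z=np.array([[cz,-sz,0],[sz,cz,0],[0,0,1]])
    return p, Z@A@np.diag([-1.,1,-1])
def home_tilt(dy,dz,tilt): # bin_center offset from home (dy,dz), bin tilted about its strip edge
    s0=np.array([.005+dy,.014+dz]); v=np.array([.106,.022]); c,s=np.cos(tilt),np.sin(tilt)
    g=s0+np.array([[c,-s],[s,c]])@v; return place(0,g[0],g[1],tilt)
E
python3 - <<'E'
from fit import *
print(EL.round(4),RX,RY, tf(QC,[[RX,RY,.075]]))
for uv,z in(([278.5,212.8],.152),([300.3,212.3],.15)): print("wheel/window",loc(QC,p2w([uv],z,CC)[0]))
g=tf(QB,[[0,.04,.078]])[0]; print("grip",g)
R=down(QB[2]+np.pi)
bot.reach(g+[0,0,.09],R); bot.movel(g+[0,0,.005],v=.12,max_force=8); bot.close()
print(bot.get_finger_gap(),bot.get_grasp_force(),bot.get_tool_pos()-g)
f0=bot.get_wrist_force(); bot.movel(g+[0,0,.13],v=.12); print(bot.get_wrist_force()-f0,bot.get_finger_gap())
for d,t in((.04,.12),(0,.12),(0,0)): print([x is not None for x in [bot.ik(*home_tilt(.002,d,t))]])
bot.reach(*home_tilt(.03,.06,.10)); print(bot.get_t(),bot.get_joint_positions())
im=bot.capture("wrist")[:,:,::-1]; im2=bot.capture("scene")[200:340,180:400,::-1]
cv2.imwrite("pics/held.png",np.hstack([cv2.resize(im,(480,360)),cv2.resize(im2,(320,204)) if 0 else np.vstack([cv2.resize(im2,(320,204)),np.zeros((156,320,3),np.uint8)])]))
E
```

```text
[[-0.0332  0.1447]
 [-0.0097  0.1467]
 [ 0.0476  0.1467]
 [ 0.0896  0.1469]] 0.028166647898441033 0.13025402388929197 [[0.61062586 0.01010078 0.075     ]]
wheel/window [-0.04603124  0.07350444]
wheel/window [-0.04524951  0.09336758]
grip [0.45612799 0.34655287 0.078     ]
0.0004189461389446012 0.0 [-1.51804894e-05 -1.09726587e-05  4.94393159e-03]
[-1.66256774  0.01673523 -0.28922791] 0.003908740531636327
[True]
[True]
[True]
8.3667 [ 0.04767866  0.29940485  1.51597004  0.10238235  1.34219579 -1.72871101]
```

View pics/held.png

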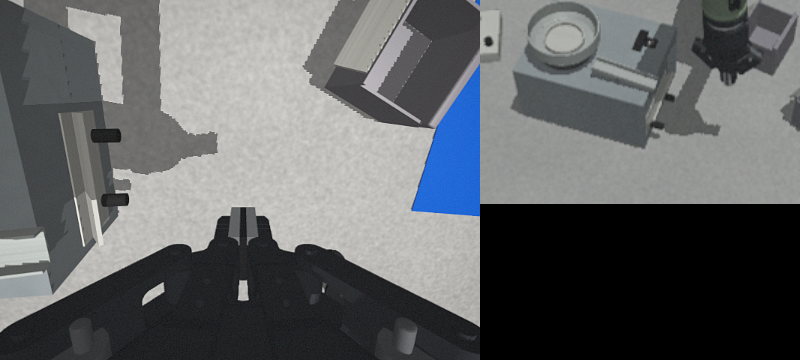

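```bash
python3 - <<'E'
from fit import *
C=cam("top"); im=cv2.resize(bot.capture("top")[:,:,::-1],None,fx=4,fy=4,interpolation=cv2.INTER_CUBIC)
old=cv2.resize(cv2.imread("pics/top0.png"),None,fx=4,fy=4,interpolation=cv2.INTER_CUBIC)
for m in(im,old):
    for a,b in box(-.055,.055,-.045,.045,0,.09):
        cv2.line(m,*[tuple(int(t) for t in k) for k in w2p(tf(QB,[a,b]),C)*4+1.5],(0,0,255),1,cv2.LINE_AA)
s=np.s_[215*4:355*4,150*4:250*4]
cv2.imwrite("pics/chk.png",np.hstack([old[s],im[s]])); print(bot.get_finger_gap())
E
```

```text
0.00035099188325132314
```

View pics/chk.png

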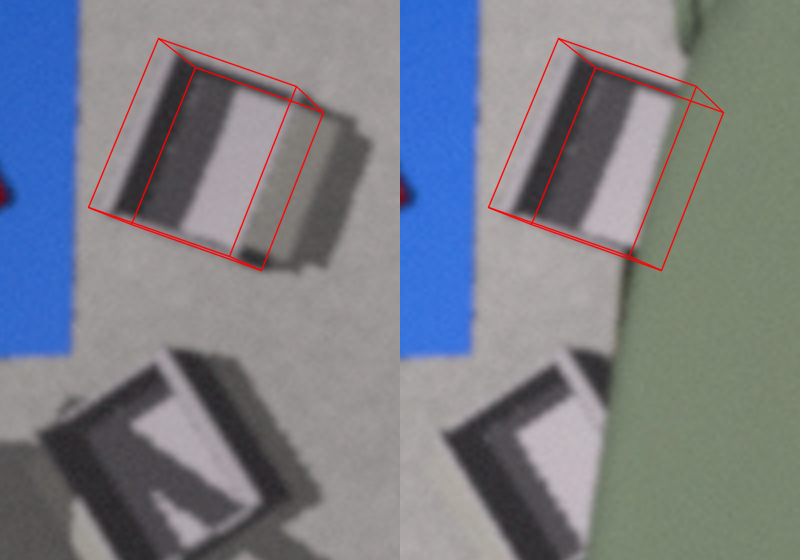

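```bash
python3 - <<'E'
from fit import *
np.set_printoptions(precision=3,suppress=True)
Cb=cam("wrist",T["wb"]);C=cam("top");S=cam("scene")
print(T["wb"])
print("wb",p2w([[405,60],[500,315]],0,Cb)[:,:2].tolist())
print("top",p2w([[168,303],[170,192]],0,C)[:,:2].tolist())
print("scene",p2w([[463,267],[433,346]],0,S)[:,:2].tolist())
print("wc spool/mat corner?", p2w([[620,288]],0,CC)[:,:2])
# bin rail outer corners at z .09 in each
print("rail wb",p2w([[419,164],[419,292]],.09,Cb)[:,:2].tolist()," top",p2w([[177.8,268.2],[194.4,227.8]],.09,C)[:,:2].tolist())
print(bot.get_tool_pos(),bot.get_tcp_rot(), home_tilt(.03,.06,.10))
E
```

```text
[[-0.928  0.373 -0.     0.42 ]
 [ 0.373  0.928  0.     0.281]
 [ 0.     0.    -1.     0.22 ]
 [ 0.     0.     0.     1.   ]]
wb [[0.32358930437492256, 0.4035368494105048], [0.6213380745078343, 0.42033182021713167]]
top [[0.3220317376255215, 0.39852362199542807], [0.6161098279778898, 0.41757043364431734]]
scene [[0.32629223268059615, 0.4053140626163356], [0.6172774013689002, 0.42166656296809135]]
wc spool/mat corner? [[0.625 0.422]]
rail wb [[0.40582831934337826, 0.367213523973861], [0.509751011373567, 0.33394322321239944]]  top [[0.40163324375944254, 0.3537499544280975], [0.5014948677819148, 0.32142011327299813]]
[0.585 0.148 0.182] [[-0.983 -0.182 -0.018]
 [-0.183  0.978  0.098]
 [ 0.     0.1   -0.995]] (array([0.586, 0.146, 0.181]), array([[-0.983, -0.18 , -0.018],
       [-0.181,  0.979,  0.098],
       [ 0.   ,  0.1  , -0.995]]))
```

```bash
python3 - <<'E'
from fit import *
np.set_printoptions(precision=4,suppress=True)
g=tf(QB,[[0,.04,.078]])[0]; R=down(QB[2]+np.pi)
bot.movel(bot.get_tool_pos()+[0,.03,.05],v=.2); bot.ungrasp(); print("gap",bot.get_finger_gap(),bot.get_t())
bot.reach(g+[0,0,.10],R); bot.sleep(.2); t=pose(); im=bot.capture("wrist")[:,:,::-1]; cv2.imwrite("pics/w3.png",im)
C=cam("wrist",t); Cb=cam("wrist",T["wb"])
pickle.dump({**T,"w3":t},open("T.pkl","wb"))
print("expected rail corners px",w2p(tf(QB,[[-.055,.045,.09],[.055,.045,.09],[-.055,.035,.09],[.055,.035,.09]]),C).round(1).tolist())
L=cv2.createLineSegmentDetector().detect(cv2.cvtColor(im,6))[0].reshape(-1,4)
for l in L:
    if abs(l[3]-l[1])>50 and abs(l[2]-l[0])<15 and 150<l[0]<450: print(l.round(1))
E
```

```text
gap 1.0014059551850827 9.75
expected rail corners px [[331.2, 151.6], [330.7, 303.0], [316.1, 151.6], [317.2, 303.0]]
[329.4 238.1 330.  299.4]
[230.9 156.9 238.2 259.4]
[316.1 154.4 316.6 221.9]
[328.  226.9 327.3 155.6]
[208.3 287.1 196.6 164.5]
```

View pics/w3.png

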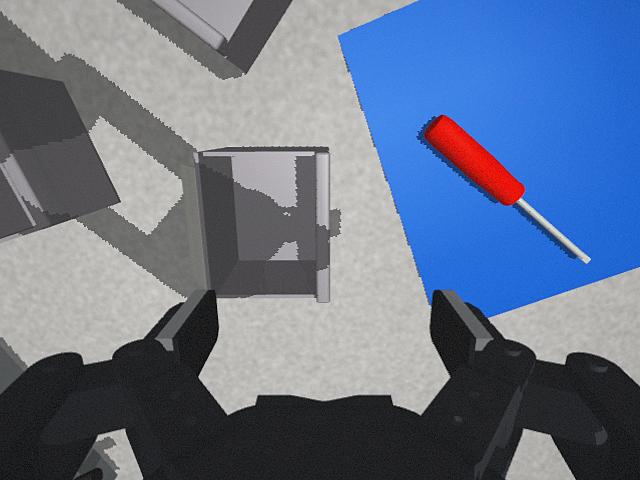

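```bash
python3 - <<'E'
from fit import *
np.set_printoptions(precision=4,suppress=True)
g=tf(QB,[[0,.04,.078]])[0]
f0=bot.get_wrist_force()
print(bot.movel(g+[0,0,-.004],v=.1,max_force=8),bot.get_tool_pos()-g,bot.get_wrist_force()-f0,bot.get_finger_gap())
cv2.imwrite("pics/lo.png",bot.capture("wrist")[:,:,::-1])
bot.close()
for i in range(3): print(bot.get_finger_gap(),bot.get_grasp_force(),bot.get_wrist_force()-f0,bot.get_t()); bot.sleep(.1)
cv2.imwrite("pics/lo2.png",bot.capture("wrist")[:,:,::-1])
d=cv2.absdiff(cv2.imread("pics/lo.png"),cv2.imread("pics/lo2.png")).max(2); print("changed px above row 250:",(d[:250]>40).sum())
E
```

```text
False [ 0.0007  0.0004 -0.0031] [ 0.111  -0.0418  1.6146] 0.9975970417045149
0.08780078443099565 58.992446064949036 [0.2297 0.4172 2.4071] 12.825
0.08929961725424235 59.00858938694 [ 0.2845 -0.6133  2.6496] 12.925
0.09050925350031758 59.061076641082764 [-0.6844 -1.5181  4.0861] 13.025
changed px above row 250: 5394
```

```bash
python3 - <<'E'
from fit import *
np.set_printoptions(precision=4,suppress=True)
f0=bot.get_wrist_force(); g=bot.get_tool_pos()
bot.movel(g+[0,0,.13],v=.1); bot.sleep(.2); print("gap",bot.get_finger_gap(),"force",bot.get_grasp_force(),"df",bot.get_wrist_force()-f0)
bot.reach(*home_tilt(.03,.05,.10)); bot.sleep(.2)
print("gap",bot.get_finger_gap(),bot.get_t())
t=pose(); im=bot.capture("wrist")[:,:,::-1]; cv2.imwrite("pics/w4.png",im); pickle.dump({**T,"w4":t},open("T.pkl","wb"))
# where bin corners should appear if held with grip frame = tool frame
C=cam("wrist",t); G=lambda P:(t@np.r_[np.array(P)*[-1,1,-1],1])[:3]   # bin-grip coords -> world
for P in([-.055,.005,.012],[.055,.005,.012],[-.055,-.085,.012],[.055,-.085,.012]): print(P,w2p([G(P)],C).round(1))
print("cleat ends px",w2p(tf(QC,[[RX-.06,RY+.016,.098],[RX+.06,RY+.016,.098]]),C).round(1).tolist())
E
```

```text
gap 0.0894983523779801 force 58.59631597995758 df [ 1.2971  1.0965 -6.0889]
gap 0.08981006105158719 15.9833
[-0.055, 0.005, 0.012] [[334.5 169.6]]
[0.055, 0.005, 0.012] [[332.6 403.9]]
[-0.055, -0.085, 0.012] [[104.1 169.5]]
[0.055, -0.085, 0.012] [[142.8 403.9]]
cleat ends px [[98.5, 147.7], [128.7, 330.5]]
```

View pics/w4.png

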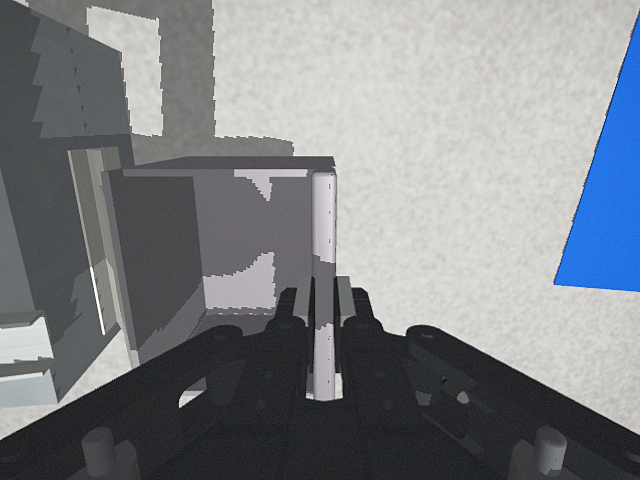

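```bash
python3 - <<'E'
from fit import *
C=cam("wrist",T["w4"])
for n,y,z in(("root outer",0,.075),("tip",.016,.098),("root inner +thick",0,.082),("tip inner",.0127,.1003),("casetop",0,.15),("bottom",0,0)):
    x=.06
    X=[RX-x,RX+x] if "case" not in n else [-.1,.1]
    print(n,w2p(tf(QC,[[a,RY+y,z] for a in X]),C).round(1).tolist())
L=cv2.createLineSegmentDetector().detect(cv2.imread("pics/w4.png",0))[0].reshape(-1,4)
for l in L:
    if np.hypot(l[3]-l[1],l[2]-l[0])>25 and max(l[0],l[2])<145 and max(l[1],l[3])<350: print(l.round(1))
E
```

```text
root outer [[90.7, 146.3], [119.5, 314.9]]
tip [[99.0, 147.9], [129.1, 330.6]]
root inner +thick [[84.8, 146.8], [115.1, 319.8]]
tip inner [[91.0, 148.1], [122.5, 332.7]]
casetop [[-42.6, -27.2], [60.4, 403.1]]
bottom [[137.5, 142.7], [155.5, 275.4]]
[ 66.9 151.6 101.7 333.2]
[104.4 331.9  70.  151.8]
[119.8  52.2 129.8 124.1]
[ 12.4  -0.5 121.3  51.8]
[ 29.4 324.8   0.4 327.4]
[105.5 260.4 116.2 319.5]
[129.9 134.3 134.1 164.2]
[114.9 260.7  99.9 173. ]
[ 85.9 150.4 104.7 255.8]
[136.2 347.  107.7 171.9]
[3.450e+01 3.093e+02 1.000e-01 1.695e+02]
[ 40.6 137.4  91.9 134.9]
[40.7 54.4 32.  81.9]
[ 42.4  86.6  32.4 119.5]
[39.8 19.5 29.8 49.5]
```

```bash
python3 - <<'E'
from fit import *
t=np.eye(4); p,R=home_tilt(.03,.06,.10); t[:3,:3]=R; t[:3,3]=[.585,.148,.182]
C=cam("wrist",t); C4=cam("wrist",T["w4"])
print("bin strip lower/upper px in w4",w2p([(T["w4"]@np.r_[-x,y,-z,1])[:3] for x,y,z in((-.045,-.106,-.022),(.045,-.106,-.022),(-.045,-.085,.008),(.045,-.085,.008))],C4).round(0).tolist())
for n,y,z in(("root",0,.075),("tip",.016,.098),("root in",0,.082),("tip in",.0127,.1003)):
    print(n,w2p(tf(QC,[[RX+a,RY+y,z] for a in(-.06,.06)]),C).round(0).tolist())
print("bumpers",w2p(tf(QC,[[RX+a,RY+y,.045] for a in(-.03,.03) for y in (0,.026)]),C).round(0).tolist())
print("case",w2p(tf(QC,[[a,RY,z] for a,z in((-.1,.15),(.1,.15),(-.1,0),(.1,0))]),C).round(0).tolist())
im=cv2.resize(cv2.imread("pics/held.png")[:360,:480],(640,480),interpolation=cv2.INTER_CUBIC)
for l in cv2.createLineSegmentDetector().detect(cv2.cvtColor(im,6))[0].reshape(-1,4):
    if np.hypot(l[3]-l[1],l[2]-l[0])>25 and max(l[0],l[2])<175 and max(l[1],l[3])<400: print(l.round(0))
E
```

```text
bin strip lower/upper px in w4 [[106.0, 183.0], [132.0, 344.0], [114.0, 193.0], [144.0, 380.0]]
root [[98.0, 146.0], [125.0, 309.0]]
tip [[107.0, 148.0], [135.0, 323.0]]
root in [[92.0, 147.0], [121.0, 313.0]]
tip in [[99.0, 148.0], [128.0, 325.0]]
bumpers [[124.0, 185.0], [159.0, 184.0], [135.0, 258.0], [169.0, 257.0]]
case [[-22.0, -16.0], [71.0, 390.0], [130.0, 57.0], [160.0, 283.0]]
[ 77. 150. 110. 328.]
[169. 274. 138. 275.]
[113. 326. 101. 264.]
[138. 326. 128. 266.]
[ 66. 348.  57. 303.]
[149. 220. 152. 256.]
[ 55. 361.   0. 368.]
[128. 322.  70. 392.]
[130.  85. 133. 111.]
[ 46. 316.   1. 318.]
[162. 101. 160.  22.]
[ 11.  -0. 127.  55.]
[ 30. 351.  65. 347.]
[135. 126. 140. 169.]
[ 69. 390.  62. 358.]
[158. 189. 124. 190.]
[123. 171. 156. 171.]
[141.  20.  88.   8.]
[121. 268. 130. 317.]
[123. 147.  79. 151.]
[113. 257. 124. 316.]
[ 69. 393.  17. 397.]
[101. 261.  80. 152.]
[  0. 372.  56. 365.]
[144. 192. 147. 219.]
[ 95. 152. 113. 253.]
[128. 263. 109. 151.]
[ 48. 302.  -0.  96.]
[140. 256. 131. 192.]
[ 32. 140. 133. 134.]
[ 39. 107.  30. 138.]
[38. 35. 29. 63.]
[ 38.  72.  29. 102.]
```

```bash
python3 - <<'E'
from fit import *
np.set_printoptions(precision=4,suppress=True)
RXo=RX
import fit; fit.RX=RX+.0006
O=-.003
def go(dy,dz,t,v,mf=None):
    p,R=home_tilt(dy,dz+O,t); f0=bot.get_wrist_force(); s=bot.movel(p,R,v=v,max_force=mf)
    e=loc(QC,bot.get_tool_pos())-loc(QC,p); print((dy,dz,t),"stop",s,"err",e,bot.get_tool_pos()[2]-p[2],"F",bot.get_wrist_force()-f0,bot.get_finger_gap(),bot.get_t())
go(.03,.032,.10,.1)
go(.002,.032,.10,.08)
go(.002,.001,.10,.04,12)
go(.002,.001,.0,.03,15)
E
```

```text
(0.03, 0.032, 0.1) stop False err [-0.001   0.0005] -0.001116091407301456 F [0.8094 1.2733 1.031 ] 0.08822729461634644 16.3917
(0.002, 0.032, 0.1) stop False err [ 0.0001 -0.0008] 0.0002508064552282363 F [ 0.4569 -0.4499 -0.7929] 0.08787698825196669 16.8917
(0.002, 0.001, 0.1) stop False err [ 0.0001 -0.0003] 0.00020192080830708226 F [-0.6156 -0.9441  1.3083] 0.09106102970963045 17.8167
(0.002, 0.001, 0.0) stop False err [0.0004 0.0001] 0.0004958427832681828 F [ 0.342  -0.9445  0.0719] 0.08717355151914134 18.325
```

```bash
python3 - <<'E'
from fit import *
np.set_printoptions(precision=4,suppress=True)
import fit; fit.RX=RX+.0006
O=-.003
def go(dy,dz,t,v,mf=None):
    p,R=home_tilt(dy,dz+O,t); f0=bot.get_wrist_force(); s=bot.movel(p,R,v=v,max_force=mf)
    h=home_tilt(0,O,0)[0]; print((dy,dz,t),"stop",s,"dy from home",(loc(QC,bot.get_tool_pos())-loc(QC,h))[1],"dz",bot.get_tool_pos()[2]-h[2],"F",bot.get_wrist_force()-f0,bot.get_finger_gap(),bot.get_t())
go(.001,-.006,0,.02,15)
bot.sleep(.2)
go(.012,-.006,0,.02,8)   # tug outward: must resist
E
```

```text
(0.001, -0.006, 0) stop True dy from home 0.00152736566633771 dz -0.0015242335757241904 F [-2.1011  2.0784  5.5083] 0.08867402023086204 18.6333
(0.012, -0.006, 0) stop True dy from home 0.0015312813937000957 dz -0.0015399292513636614 F [-0.0586  0.1723 -2.0538] 0.09083730623573022 19.125
```

```bash
python3 - <<'E'
from fit import *
np.set_printoptions(precision=4,suppress=True)
bot.ungrasp(); bot.sleep(.2)
p=bot.get_tool_pos(); bot.movel(p+[0,0,.09],v=.15)
bot.close()
for lx in(-.012,):
    a,R=place(lx,.0275,.105,0); bot.reach(a,R)   # tip z = a-.019
    b,_=place(lx,.0275,.050,0); f0=bot.get_wrist_force()
    s=bot.movel(b,v=.03,max_force=15); print("press stop",s,"tip z",bot.get_tool_pos()[2]-.019,"expect .123",bot.get_wrist_force()-f0,bot.get_t())
    bot.movel(a,v=.15)
# look back over bin
a,R=place(-.02,.10,.20,0); bot.reach(a,R); bot.sleep(.2); t=pose(); im=bot.capture("wrist")[:,:,::-1]; cv2.imwrite("pics/w5.png",im)
pickle.dump({**T,"w5":t},open("T.pkl","wb")); C=cam("wrist",t)
for x,y,z in((-.055,.045,.045),(.055,.045,.045),(-.055,.035,.045),(.055,.035,.045),(-.055,-.045,.045),(.055,-.045,.045)):
    print((x,y),w2p(tf(QC,[[RX+x,RY+.071+y,.078+z]]),C).round(1))
for l in cv2.createLineSegmentDetector().detect(cv2.cvtColor(im,6))[0].reshape(-1,4):
    if np.hypot(l[3]-l[1],l[2]-l[0])>40 and 150<l[0]<450 and l[1]<300: print(l.round(1))
E
```

```text
press stop False tip z 0.10621996885992409 expect .123 [ 0.8733 -0.7948 -0.7012] 24.0
(-0.055, 0.045) [[342.9 176.1]]
(0.055, 0.045) [[341.3 295.8]]
(-0.055, 0.035) [[331.  176.1]]
(0.055, 0.035) [[330.5 295.8]]
(-0.055, -0.045) [[235.9 176.2]]
(0.055, -0.045) [[243.9 295.9]]
[216.  225.6 221.7 290.5]
[206.8 271.1  31.9 279.4]
[331.9 176.4 285.6 176.9]
[410.7  40.3 309.6  18.5]
[352.1  -0.2 422.1  14.6]
[181.5  76.5 231.5  96.5]
[257.9 211.8 260.8 259.4]
[231.6 110.6 236.4 179.4]
[253.1 168.3 338.1 167.6]
[230.9 287.  207.3 326.4]
[334.3 179.4 333.8 276.9]
[223.6 280.7 218.7 225.6]
[187.1 137.  180.8  78. ]
[248.  298.  245.4 243. ]
[197.  241.4 155.5 234. ]
[327.6 276.9 328.4 325.6]
[211.1 169.3 215.9 223. ]
[342.  281.9 342.9 180.6]
[345.  204.4 344.9 256.9]
[223.5 225.5 228.1 282. ]
[218.4 221.8 213.9 170.6]
[197.7 239.4 187.4 140.6]
[243.2 239.5 240.1 180.7]
[218.6 168.1 222.9 219.4]
[330.5 260.6 331.3 181.9]
[189.3 138.8 230.7 135.4]
```

```bash
python3 - <<'E'
from fit import *
np.set_printoptions(precision=4,suppress=True)
a,R=place(-.012,.0275,.09,0); bot.reach(a,R)
b,_=place(-.012,.0275,.022,0); f0=bot.get_wrist_force()
s=bot.movel(b,v=.03,max_force=12); print("press stop",s,"TCP z",bot.get_tool_pos()[2],bot.get_tool_pos()-b,bot.get_wrist_force()-f0,bot.get_t(),bot.get_finger_gap())
bot.movel(a,v=.15)
a,R=place(-.02,.10,.20,0); bot.reach(a,R); bot.sleep(.2); im=bot.capture("wrist")[:,:,::-1]; cv2.imwrite("pics/w6.png",im)
d=cv2.absdiff(im,cv2.imread("pics/w5.png")).max(2); print((d[:270]>40).sum())
E
```

```text
press stop True TCP z 0.11523736588564572 [ 0.0001 -0.0006  0.0182] [-0.6299  0.675   4.0605] 27.4417 0.0011787737350403373
835
```

```bash
python3 - <<'E'
from fit import *
a,b=cv2.imread("pics/w5.png",0),cv2.imread("pics/w6.png",0)
s=np.s_[150:275,225:350]
print(cv2.phaseCorrelate(np.float32(a[s]),np.float32(b[s])),cv2.phaseCorrelate(np.float32(a[60:270,60:200]),np.float32(b[60:270,60:200])))
for l in cv2.createLineSegmentDetector().detect(b)[0].reshape(-1,4):
    if np.hypot(l[3]-l[1],l[2]-l[0])>40 and 225<l[0]<350 and 150<l[1]<300: print(l.round(1))
# bin level check from scene camera: compare rail outer top edge & body edges
S=cam("scene"); im=bot.capture("scene")[:,:,::-1]; cv2.imwrite("pics/s2.png",im)
B=lambda x,y,z:tf(QC,[[RX+x,RY+.071+y,.078+z]])[0]
for n,P in(("rail top",[B(-.055,.045,.045),B(.055,.045,.045)]),("bottom outer",[B(-.055,.045,-.045),B(.055,.045,-.045)]),("rear-end vert",[B(.055,.045,.045),B(.055,.045,-.045)]),("rear-end bottom",[B(.055,.045,-.045),B(.055,-.045,-.045)]),("rear-end top",[B(.055,.045,.045),B(.055,-.045,.045)])): print(n,w2p(P,S).round(1).tolist())
g=cv2.resize(cv2.cvtColor(im,6),None,fx=2,fy=2,interpolation=cv2.INTER_CUBIC)
for l in cv2.createLineSegmentDetector().detect(g)[0].reshape(-1,4)/2:
    if np.hypot(l[3]-l[1],l[2]-l[0])>12 and 285<l[0]<375 and 215<l[1]<330: print("scene",l.round(1))
E
```

```text
((0.25426381558641964, 0.6284873110714884), 0.9677423039550781) ((-0.13173381628945435, 0.11491798044437473), 0.9970820123030816)
[330.6 176.6 285.6 177. ]
[253.1 168.8 338.1 167.9]
[257.9 211.8 260.8 259.4]
[230.4 288.  207.3 326.4]
[333.5 180.6 332.9 275.6]
[247.3 299.2 244.5 241.9]
[327.6 275.6 328.4 325.6]
[341.2 278.1 342.1 180.6]
[344.2 203.1 343.8 279.4]
[242.4 239.5 239.7 194.2]
[330.4 260.6 330.3 183.1]
rail top [[347.4, 253.5], [336.0, 284.8]]
bottom outer [[345.7, 272.1], [334.7, 302.7]]
rear-end vert [[336.0, 284.8], [334.7, 302.7]]
rear-end bottom [[334.7, 302.7], [304.2, 294.1]]
rear-end top [[336.0, 284.8], [304.0, 275.9]]
scene [347.2 255.8 344.2 273.9]
scene [344.4 273.2 331.4 308.6]
scene [314.8 233.5 314.3 248.4]
scene [335.8 286.5 346.4 255.7]
scene [300.8 255.  258.9 240.7]
scene [346.4 233.4 352.5 222.3]
scene [343.3 255.7 332.8 284.3]
scene [304.9 277.  311.3 261.8]
scene [330.9 282.8 335.9 270.3]
scene [326.4 251.5 342.3 256.2]
scene [305.4 279.3 331.8 286.8]
scene [357.2 225.2 380.1 234.3]
```

```bash
python3 - <<'E'
from fit import *
S=cam("scene"); b=tf(QC,[[x,.13,z] for x,z in((-.1,.15),(.1,.15),(.1,0))]+[[.1,-.13,.15],[.1,-.13,0]])
print("pred",w2p(b,S).round(1).tolist())
g=cv2.resize(cv2.imread("pics/scene0.png",0),None,fx=2,fy=2,interpolation=cv2.INTER_CUBIC)
for l in cv2.createLineSegmentDetector().detect(g)[0].reshape(-1,4)/2:
    if np.hypot(l[3]-l[1],l[2]-l[0])>18 and 195<l[0]<325 and 200<l[1]<305 : print("scene",l.round(1))
C=cam("top");print("bin top pred",w2p([tf(QC,[[RX+x,RY+.071+y,.123]])[0] for x,y in((-.055,.045),(.055,.045),(-.055,.035),(.055,.035))],C).round(1).tolist())
g=cv2.cvtColor(bot.capture("top"),6);g=cv2.resize(g,None,fx=2,fy=2,interpolation=cv2.INTER_CUBIC)
for l in cv2.createLineSegmentDetector().detect(g)[0].reshape(-1,4)/2:
    if np.hypot(l[3]-l[1],l[2]-l[0])>15 and 255<l[0]<330 and 140<l[1]<240 : print("top",l.round(1))
print("case top pred",w2p(tf(QC,[[-.1,.13,.15],[-.1,-.13,.15],[.1,.13,.15]]),C).round(1).tolist())
E
```

```text
pred [[316.0, 218.1], [292.6, 272.5], [293.6, 302.6], [202.5, 247.7], [209.9, 278.7]]
scene [300.1 281.5 309.4 259.2]
scene [315.2 218.4 314.4 249.7]
scene [301.  255.1 259.1 240.8]
scene [229.3 284.6 206.4 277.7]
scene [300.8 251.8 314.5 219.5]
scene [275.  252.5 298.8 260.6]
scene [195.6 210.3 193.9 241.5]
scene [271.  242.6 301.7 253.1]
scene [203.2 248.7 291.2 272.6]
scene [311.  250.7 298.4 281.2]
bin top pred [[278.9, 213.1], [272.4, 169.8], [283.0, 212.5], [276.5, 169.1]]
top [319.  174.8 372.2 164.6]
top [265.4 179.1 244.4 174.5]
top [307.7 153.4 309.2 177.9]
top [295.3 236.5 297.3 257.9]
top [301.4 184.7 301.5 144.7]
top [284.1 217.5 233.4 217.3]
top [324.7 184.  345.3 183.9]
top [303.7 180.9 303.7 205.3]
top [301.1 144.1 301.4  77.2]
top [269.4 212.  287.4 216.3]
top [289.1 193.4 289.9 224.1]
top [301.9 224.7 300.5 185.3]
top [294.1 227.2 294.3  74.7]
top [322.8 163.  369.1 154.1]
case top pred [[332.2, 233.0], [441.2, 215.9], [318.5, 152.3]]
```

```bash
python3 - <<'E'
from fit import *
C=cam("wrist",T["w5"]); S=cam("scene")
for z in(.033,.123): print(z,"front outer edge wrist",w2p(tf(QC,[[RX-.055,RY+.071+y,z] for y in(-.045,.045)]),C).round(1).tolist(),"rear",w2p(tf(QC,[[RX+.055,RY+.071+y,z] for y in(-.045,.045)]),C).round(1).tolist())
print("cleat tip scene",w2p(tf(QC,[[RX+x,RY+.016,.098] for x in(-.06,.06)]),S).round(1).tolist(),"wrist",w2p(tf(QC,[[RX+x,RY+.016,.098] for x in(-.06,.06)]),C).round(1).tolist())
def fitz(C,P,uv): # full pose of bin: x,y,z,rx,ry,rz offsets from home
    pass
g=cv2.imread("pics/w6.png",0)
# row profile of intensity down the middle of bin (front wall) and along rail
print("col 300 rows 160-190",g[160:190,300].tolist()); print("rail col 337 rows 165-185",g[165:185,337].tolist()); print("rail col 337 rows 270-310",g[270:310,337].tolist()); print("rear wall col 246 rows 285-310",g[285:310,246].tolist())
s=cv2.imread("pics/s2.png",0); a=np.array([347.4,253.5]);d=np.array([336,284.8])-a
u=np.array([[-.28,-.96]]) 
# profile along the rail centre (5 mm inside outer edge) in scene
r=w2p(tf(QC,[[RX+x,RY+.071+.04,.123] for x in np.arange(-.075,.0751,.005)]),S).astype(np.float32)
print("rail along x",list(zip(np.arange(-75,76,5).tolist(),cv2.remap(s,r[:,0].copy(),r[:,1].copy(),1).ravel().tolist())))
E
```

```text
0.033 front outer edge wrist [[255.6, 166.6], [338.7, 166.5]] rear [[260.6, 262.1], [337.7, 262.0]]
0.123 front outer edge wrist [[235.9, 176.2], [342.9, 176.1]] rear [[243.9, 295.9], [341.3, 295.8]]
cleat tip scene [[313.8, 248.5], [300.0, 281.6]] wrist [[231.1, 167.5], [239.6, 289.5]]
col 300 rows 160-190 [111, 110, 113, 116, 119, 117, 124, 121, 109, 79, 75, 75, 76, 78, 78, 75, 67, 137, 220, 217, 231, 100, 99, 99, 104, 106, 98, 101, 100, 105]
rail col 337 rows 165-185 [214, 216, 214, 171, 63, 69, 69, 77, 79, 77, 79, 78, 71, 80, 157, 187, 209, 211, 205, 207]
rail col 337 rows 270-310 [188, 185, 187, 186, 186, 198, 113, 102, 103, 106, 103, 101, 100, 104, 102, 100, 103, 103, 104, 104, 99, 102, 104, 103, 105, 105, 103, 102, 102, 101, 104, 102, 101, 106, 102, 102, 102, 98, 105, 104]
rear wall col 246 rows 285-310 [185, 183, 182, 178, 180, 181, 179, 180, 174, 174, 174, 175, 180, 180, 175, 196, 203, 202, 210, 212, 208, 206, 197, 196, 205]
rail along x [(-75, 150), (-70, 148), (-65, 151), (-60, 152), (-55, 150), (-50, 138), (-45, 131), (-40, 134), (-35, 132), (-30, 136), (-25, 133), (-20, 132), (-15, 134), (-10, 133), (-5, 134), (0, 135), (5, 132), (10, 133), (15, 132), (20, 132), (25, 135), (30, 132), (35, 133), (40, 134), (45, 135), (50, 132), (55, 129), (60, 90), (65, 75), (70, 77), (75, 77)]
```

```bash
cat >> fit.py <<'E'
WX,WY=-.0455,.073
def wpose(dx,z): return tf(QC,[[WX+dx,WY,z]])[0]
RW=down(QC[2]+np.pi)
def look(show=True):
    t=pose(); im=bot.capture("wrist"); C=cam("wrist",t)
    h=.0095  # rectified window patch, read from the front: rows go -x, columns -y
    q=w2p(tf(QC,[[WX+h,WY+.021+h,.15],[WX+h,WY+.021-h,.15],[WX-h,WY+.021-h,.15],[WX-h,WY+.021+h,.15]]),C).astype(np.float32)
    M=cv2.getPerspectiveTransform(q,np.float32([[0,0],[96,0],[96,96],[0,96]]))
    g=cv2.warpPerspective(cv2.cvtColor(im,7),M,(96,96)); g=cv2.resize(g,(24,16),interpolation=cv2.INTER_AREA)
    th=(int(g.min())+int(g.max()))/2
    for r in g: print("".join("#" if v>th else "." for v in r))
def stroke(x0,x1,mf=4):
    bot.movel(wpose(x0,.185),RW,v=.2)
    f0=bot.get_wrist_force(); s=bot.movel(wpose(x0,.135),v=.03,max_force=mf); z=bot.get_tool_pos()[2]
    if not s: print("no contact"); return
    bot.movel(wpose(x1,z),v=.08); print("contact z",round(z,4),"F",(bot.get_wrist_force()-f0).round(1),end=" "); bot.movel(wpose(x1,.185),v=.2)
E
python3 - <<'E'
from fit import *
bot.movel(bot.get_tool_pos()+[0,0,.02],v=.2); bot.reach(wpose(0,.25),RW); bot.sleep(.2); look()
stroke(-.014,.014); bot.movel(wpose(0,.25),v=.25); bot.sleep(.1); print(bot.get_t()); look()
E
```

```text
........................
........................
........................
.......############.....
.......############.....
................###.....
................###.....
................###.....
.......############.....
.......############.....
................###.....
................###.....
................###.....
.......############.....
.......############.....
........................
contact z 0.1483 F [ 0.2 -0.5  3.1] 33.0833
........................
........................
........................
........................
........................
.......###......###.....
.......###......###.....
.......###......###.....
.......###......###.....
.......############.....
.......############.....
................###.....
................###.....
................###.....
................###.....
........................
```

```bash
python3 - <<'E'
from fit import *
stroke(-.014,.0145); bot.movel(wpose(0,.25),v=.25); bot.sleep(.1); look()
stroke(-.014,.0145); bot.movel(wpose(0,.25),v=.25); bot.sleep(.1); print(bot.get_t()); look()
E
```

```text
contact z 0.1483 F [2.  0.5 1.2] ........................
........................
........................
........................
.......############.....
.......############.....
.......###..............
.......###..............
.......###..............
.......###########......
.......############.....
................###.....
................###.....
................###.....
........###########.....
........................
contact z 0.1484 F [ 0.8 -1.6  3. ] 39.1833
........................
........................
........................
........................
.......############.....
.......############.....
.......###..............
.......###..............
.......###..............
.......###########......
.......############.....
.......###......###.....
.......###......###.....
.......###......###.....
.......############.....
........................
```

```bash
python3 - <<'E'
from fit import *
stroke(-.014,.0155); bot.movel(wpose(0,.25),v=.25); bot.sleep(.2); print(bot.get_t()); look()
# harder press on the bin's rear wall
a,R=place(-.012,.0275,.11,0); bot.reach(a,R)
b,_=place(-.012,.0275,.022,0); f0=bot.get_wrist_force()
s=bot.movel(b,v=.02,max_force=28); print("press",s,"top est",bot.get_tool_pos()[2]-.0107,(bot.get_wrist_force()-f0).round(1),bot.get_t())
bot.movel(a,v=.15)
E
```

```text
contact z 0.1484 F [0.  1.  1.1] 42.35
........................
........................
........................
........................
.......############.....
.......############.....
................###.....
................###.....
................###.....
................###.....
................###.....
................###.....
................###.....
................###.....
................###.....
........................
press True top est 0.10249235473143731 [-1.3 -2.1  4.6] 46.3
```

```bash
python3 - <<'E'
from fit import *
a,R=place(.0,.085,.26,0); bot.movel(bot.get_tool_pos()+[0,0,.05],v=.25); bot.reach(a,R); bot.sleep(.2); t=pose(); im=bot.capture("wrist")[:,:,::-1]; cv2.imwrite("pics/w7.png",im); print(bot.get_t())
C=cam("wrist",t); g=cv2.cvtColor(im,6)
H=lambda x,y,z: tf(QC,[[RX+x,RY+.071+y,.078+z]])[0]
# sampled profiles along model lines (offset mm : intensity)
def prof(name,f,rng):
    r=w2p([f(k/1000) for k in rng],C).astype(np.float32); v=cv2.remap(g,r[:,0].copy(),r[:,1].copy(),1).ravel(); print(name,rng[0],v.tolist())
prof("front end, rail, x from",lambda k:H(k,.040,.045),range(-65,-44))
prof("rear end, rail, x from",lambda k:H(k,.040,.045),range(45,66))
prof("front end mid, x from",lambda k:H(k,0,.045),range(-65,-44))
prof("rear end mid, x from",lambda k:H(k,0,.045),range(45,66))
prof("rail y from",lambda k:H(-.02,k,.045),range(28,52))
prof("rear wall y from",lambda k:H(-.02,k,.045),range(-60,-34))
prof("cleat front end x from",lambda k:tf(QC,[[RX+k,RY+.0145,.099]])[0],range(-68,-50))
prof("cleat rear end x from",lambda k:tf(QC,[[RX+k,RY+.0145,.099]])[0],range(50,69))
print("rows",w2p([H(-.055,0,.045),H(.055,0,.045)],C).round(0).tolist())
E
```

```text
48.0833
front end, rail, x from -65 [195, 198, 202, 199, 195, 193, 188, 191, 190, 194, 187, 115, 89, 57, 154, 213, 213, 211, 210, 209, 209]
rear end, rail, x from 45 [190, 191, 190, 189, 189, 188, 186, 189, 187, 187, 189, 183, 166, 160, 187, 188, 188, 189, 191, 191, 190]
front end mid, x from -65 [191, 190, 196, 139, 105, 111, 113, 113, 114, 114, 76, 71, 60, 175, 205, 199, 199, 196, 196, 197, 198]
rear end mid, x from 45 [75, 76, 76, 75, 71, 72, 61, 138, 179, 185, 186, 191, 194, 197, 199, 199, 198, 195, 191, 189, 191]
rail y from 28 [99, 99, 98, 100, 93, 79, 98, 158, 190, 192, 194, 198, 204, 211, 194, 156, 181, 195, 194, 193, 191, 189, 187, 187]
rear wall y from -60 [118, 119, 120, 120, 119, 117, 116, 118, 119, 119, 118, 119, 125, 124, 105, 100, 92, 70, 67, 68, 67, 68, 67, 68, 69, 71]
cleat front end x from -68 [85, 84, 82, 77, 77, 85, 88, 86, 77, 101, 133, 132, 129, 131, 132, 128, 128, 130]
cleat rear end x from 50 [159, 161, 174, 226, 229, 227, 226, 226, 226, 227, 228, 215, 202, 199, 203, 202, 203, 202, 203]
rows [[309.0, 149.0], [311.0, 254.0]]
```

```bash
python3 - <<'E'
from fit import *
bot.reach(wpose(0,.27),RW); bot.sleep(.2); look(); print(bot.get_t()); print(bot.finish_job())
E
```

```text
........................
...............#........
........................
........................
.......############.....
.......############.....
................###.....
................###.....
................###.....
................###.....
................###.....
................###.....
................###.....
................###.....
................###.....
........................
49.0583
the job is handed in; nothing more can be done
None
```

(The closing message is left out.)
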